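# Switch on the wheel's interlocked control box

## Task

On the control box of the potter's wheel, turn the long isolator handle clockwise (seen from above) until it bears fully home on its inner stop, which lies at a different angle on each box and has to be felt; that frees the short selector lever, which you then turn clockwise until it too bears on its stop. Work gently: never force either one against its stop or against the interlock. Leave both set, let go, and do not disturb the bowl, jar and wooden rib standing around the box.

Things in the scene. Friction and masses are not known exactly. Their poses are not given: they have to be found in the camera images.
- box: Grey painted steel control box, fixed to the table, 180 (x) x 300 (y) x 90 high. Origin: centre of its underside; z up; -x is its front, towards the robot; +y is the isolator's half, -y the selector's half. Its lid is at z = 90 mm. The interlock and the stops are hidden inside. Both handles stand on the lid and turn about vertical axes.
- isolator_pivot (a point): Point on the isolator's vertical turning axis, at the lid (z = 90 mm), 60 mm to +y of the box's centre.
- isolator_handle: The isolator: the longer handle. A flat dark steel arm (14 wide, its top 17 above the lid) that ends in an upright round black grip, 18 in diameter, centred 65 mm from the axis, from 10 to 66 mm above the lid. Origin on the turning axis at the lid; its x axis runs along the arm to the grip, z up.
- isolator_handle_grip (a point): Centre line of the round grip, 48 mm above the lid, 65 mm from the axis. The handle turns with an even drag of about 2 N felt here and stays where it is left.
- isolator (a joint): Isolator angle, rad, growing clockwise seen from above. At 0 its arm points 2.97 rad counterclockwise from the box's +x (nearly to the front). Starts at 0 to 0.2; its stop lies somewhere from 0.8 to 1.8, shown nowhere, to be felt: a sprung buffer, about 7 N per mm at the grip past first touch. Home = resting on it; over 0.04 short, the selector may stay locked. 5 to 10 N over the drag is plenty.
- selector_pivot (a point): Point on the selector's vertical turning axis, at the lid (z = 90 mm), 60 mm to -y of the box's centre.
- selector_lever: The selector: the shorter lever. A flat dark steel arm (14 wide, its top 17 above the lid) that ends in an upright flat-sided black grip, 26 along the arm by 16 across it, centred 45 mm from the axis, from 10 to 66 mm above the lid. Origin on the turning axis at the lid; its x axis runs along the arm to the grip, z up.
- selector_lever_grip (a point): Middle of the flat-sided grip, 48 mm above the lid, 45 mm from the axis. Once free, the lever turns with an even drag of about 2 N felt here and stays where it is left.
- selector (a joint): Selector angle, rad, growing clockwise seen from above. At 0, its start, its arm points 4.45 rad counterclockwise from the box's +x (roughly to -y). Locked until the isolator is home: after 0.03 of play it springs back, about 6 N per mm at the grip. Once free it turns to a sprung stop, touched at 1.15, about 4 N per mm. Once turned it locks the isolator (about 0.07 of play).
- bowl: Bystander: loose clay-coloured bowl, 120 across, 65 high, standing beside the box's +y end. Origin: centre of its underside.
- jar: Bystander: loose jar with a steel cap, 68 across, 100 high, standing beside the box's -y end. Origin: centre of its underside.
- rib: Bystander: loose flat wooden shaping rib, 60 x 110 x 8, lying behind the box (+x side). Origin: centre of its underside.

How it is judged:
By the outcome, as a careful person would: the job done as asked, in the order asked, and still so for the second after the job is handed in, with the robot touching nothing.
It also fails if it takes over 72 s, if anything falls off the work surface, if the arm or the gripper's body presses on something with over 40 N, if the wrist force passes 120 N, or if a joint passes its speed limit or range.

## Robot

A 7-joint arm with a two-finger parallel gripper is mounted at the origin on the work surface. World frame = base frame: x ahead of the robot, y to its left, z up, the work surface at z = 0. Lengths are in m, angles in rad, forces in N, time in s.
With the tool pointing down it reaches from about 0.4 to 0.875 m from the base axis. Payload 19.3 kg.
Tool frame: the origin (TCP) lies at the very end of the fingers, on their centre line; the grasp point (between the pads) lies 19 mm behind it; z points along the fingers, y is the line along which they close (so a half turn about z gives the same grasp; the last joint's range is limited). The gripper opens to 85 mm and grips with 20 to 120 N. Pads are 22 mm wide; open, the fingers measure 114 mm over their backs; the gripper's body (76 mm by 85 mm) begins 54 mm behind the grasp point. The pads swing forward as they close: fully open they stand 13 mm farther back than shut.
Start: joints at [-1.197, 0.521, -0.036, 1.599, 0.021, 1.021, -0.113], TCP at [0.268, 0.564, 0.231] pointing down, gripper open.
Joint ranges: [-2.91, 2.91], [-0.3, 2.13], [-1.5, 1.42], [0.17, 2.43], [-1.26, 4.41], [0.16, 1.93], [-2.52, 2.52]. Speed limits (rad/s): [1.89, 1.89, 2.39, 2.39, 3.01, 3.01, 3.01].

## Interface

Orientations are given as [roll, pitch, yaw] about the fixed x, y, z axes, in that order (R = Rz(yaw) Ry(pitch) Rx(roll)).
In Python, from workcell import bot gives the robot as it stands.
- The arm moves only by the shell command python3 -m crank 'ROWS' [FORCE]. ROWS is a JSON object of lists of equal length, an entry for each row: "travel": the shift along the world's x, y, z in cm, a list of three; "turn": the turn, a rotation vector about the world's x, y, z in degrees, a list of three; "gripper": the closure, from 0 (fully open) to 1 (shut). A call has exactly 5 rows; each row is the pose to reach, as a shift and turn from the pose commanded when the call began; what a row does not reach only later rows make up. A row lasts 1/10 s, in which the tool goes at most 50 mm and 8.59 degrees, less where a joint would pass 70% of its speed; a pose out of reach is approached as far as the arm can. A call with a gripper value outside its range is refused whole. The fingers move at their own pace and stop on an object; FORCE is the grip in N (left out, the last holds). Time passes only in rows, so rows that repeat a pose let the fingers close, or fill a call up. It gives the time, the measured TCP pose, the force, the opening and the grip force at its end, in the units of the state.
- bot.observe(): the state, without advancing time (a new reading comes with each control period).
- bot.grab_frame(name): name is "side" or "top" or "wrist"; returns a dict with "pixels" (480x640x3 uint8, red, green, blue), "fx", "fy", "cx", "cy" (pixels), "extrinsics" (4x4, takes a point from world to camera coordinates). Camera axes: x right, y down, z forward; pixel columns grow to the right and rows downward; lengths in m; the calibration is good to about 2 mm. A picture is of the moment at which its call begins. There is no depth.
- bot.job_done(): hands the job in; it is judged then, once.
The state is a dict: "clock": time; "qpos": joint angles; "qd": joint speeds; "joint_efforts": joint torques, N m; "position": TCP position; "tool_rot": TCP orientation; "force": force on the tool from outside, world axes, zero at the start; "moment": the same for the moment, N m; "grip_width": finger opening in m; "finger_force": force on a finger pad.
Only numpy, scipy, OpenCV 4.12 (cv2) and the standard library are available. Lean on these libraries where they do the work, as an engineer would, in place of code of your own. Each camera call takes 0.05 s, during which the arm holds its last target. There are 200 camera calls.

## Working session

There is one attempt and no reset: what is moved stays moved. The work goes in short steps, Python scripts to look and compute and a shell command to move; the robot and the scene stay as the last step left them, time stands still between calls to the robot, and variables do not carry over. Pictures are saved under pics/ and viewed, at most 10 in all, crops included, and the job is handed in when it is done.

```bash
mkdir -p pics; ls; python3 - <<'E'
from workcell import bot
import cv2,numpy as np,json
s=bot.observe();print({k:np.round(v,3).tolist() for k,v in s.items()})
for n in("top","side"):
    f=bot.grab_frame(n);cv2.imwrite(f"pics/{n}0.png",f["pixels"][:,:,::-1])
    print(n,f["fx"],f["fy"],f["cx"],f["cy"],np.round(f["extrinsics"],4).tolist())
E
```

```text
pics
{'clock': 0.0, 'qpos': [-1.197, 0.522, -0.036, 1.6, 0.021, 1.021, -0.113], 'qd': [0.001, 0.0, -0.0, -0.0, -0.001, -0.002, 0.001], 'joint_efforts': [0.002, -92.71, 1.982, -36.995, 0.018, 0.008, -0.0], 'position': [0.268, 0.564, 0.231], 'tool_rot': [-3.14, 0.0, 2.698], 'force': [0.127, -0.367, -0.304], 'moment': [-0.052, -0.028, -0.03], 'finger_force': 0.0, 'grip_width': 0.086}
top 621.9463210992857 621.9463210992857 323.93401524051524 235.55167571420702 [[0.0121, -0.9999, 0.01, 0.0212], [-0.9921, -0.0133, -0.1246, 0.6681], [0.1247, -0.0085, -0.9922, 1.4508], [0.0, 0.0, 0.0, 1.0]]
side 565.1756225563267 565.1756225563267 315.54505707032547 247.25208855079427 [[-0.9156, -0.4017, -0.0147, 0.6188], [-0.2877, 0.6803, -0.6741, 0.2385], [0.2808, -0.613, -0.7385, 0.9064], [0.0, 0.0, 0.0, 1.0]]
```

View pics/top0.png

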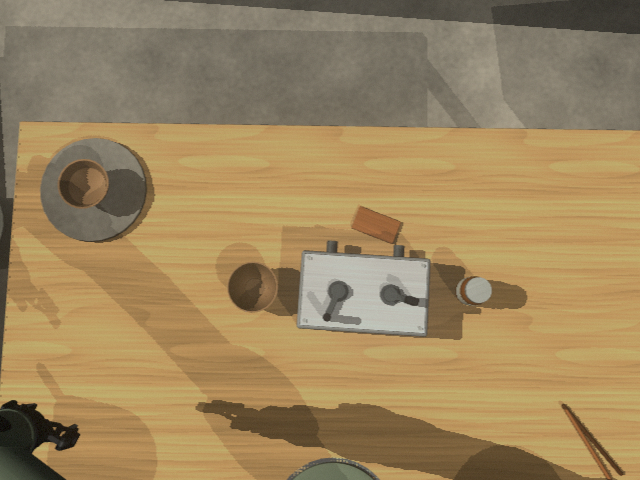

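View pics/side0.png

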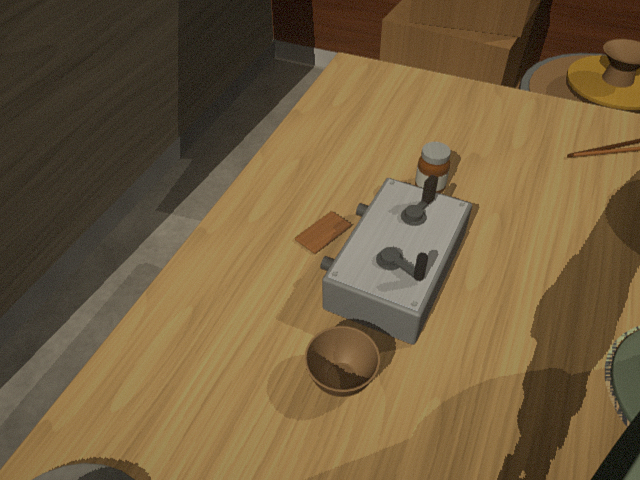

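The top view shows the lid with corners near (303,251), (429,260), (426,335) and (299,327). The isolator hub is near (338,291) with its grip near (327,317), and the selector hub is near (391,294) with its grip near (413,301). The bowl is at (252,287), the jar at (476,290) and the rib at (377,224). The side view agrees, with the isolator grip at (421,265) and the selector grip at (430,188).

```bash
cat > h.py <<'E'
import numpy as np,cv2
from workcell import bot
def ray(f,u,v):
    E=f["extrinsics"];R,t=E[:3,:3],E[:3,3]
    return -R.T@t, R.T@np.array([(u-f["cx"])/f["fx"],(v-f["cy"])/f["fy"],1.])
def onz(f,u,v,z):
    c,d=ray(f,u,v);return c+d*(z-c[2])/d[2]
def proj(f,p):
    q=f["extrinsics"][:3,:3]@p+f["extrinsics"][:3,3];return np.array([f["fx"]*q[0]/q[2]+f["cx"],f["fy"]*q[1]/q[2]+f["cy"]])
E
python3 - <<'E'
from h import *
f=bot.grab_frame("top");im=f["pixels"];hsv=cv2.cvtColor(im,cv2.COLOR_RGB2HSV)
m=((hsv[...,1]<45)).astype(np.uint8);roi=np.zeros_like(m);roi[240:345,285:440]=1;m&=roi
m=cv2.morphologyEx(m,cv2.MORPH_OPEN,np.ones((9,9)))
c=max(cv2.findContours(m,0,2)[0],key=cv2.contourArea)
P=np.array([onz(f,u,v,.09)[:2] for u,v in c[:,0]],np.float32)
r=cv2.minAreaRect(P);print("lid",r)
S=bot.grab_frame("side")
ctr=np.array(r[0]);b=cv2.boxPoints(r)
e=[b[1]-b[0],b[2]-b[1]];l=max(e,key=np.linalg.norm);yax=l/np.linalg.norm(l);yax*=np.sign(yax[1]);xax=np.array([yax[1],-yax[0]])
print("yaw",np.degrees(np.arctan2(xax[1],xax[0])))
for n,s,hub,tip in(("iso",.06,(338,291),(327,317)),("sel",-.06,(391,294),(413,301))):
    pv=ctr+s*yax;print(n,"pivot",pv,"hub seen",onz(f,*hub,.105)[:2])
    t=onz(f,*tip,.156);d=t[:2]-pv;print(" tip",t,"r",np.hypot(*d),"ang rel box",np.arctan2(d@yax,d@xax)%6.283, "side px",proj(S,t))
v=im[235:350,230:510,::-1].copy()
o=np.zeros_like(im);cv2.drawContours(o,[c],-1,(0,0,255),1)
v=np.where(o[235:350,230:510].any(-1,keepdims=True),o[235:350,230:510],v)
cv2.imwrite("pics/crop1.png",cv2.resize(v,(784,322),interpolation=cv2.INTER_NEAREST))
E
```

```text
lid ((0.5307846069335938, -0.06201024353504181), (0.29727643728256226, 0.1775566041469574), 86.84268188476562)
yaw -3.1573122
iso pivot [ 0.53408926 -0.00210132] hub seen [ 0.53324768 -0.00327504]
 tip [0.47463571 0.02181139 0.156     ] r 0.06408230824935217 ang rel box 2.8142896280858456 side px [422.95075275 254.47816552]
sel pivot [ 0.52747995 -0.12191917] hub seen [ 0.5279533  -0.12381778]
 tip [ 0.51162365 -0.1660224   0.156     ] r 0.04686702071581802 ang rel box 4.422172351436213 side px [432.62117628 178.12638327]
```

View pics/crop1.png

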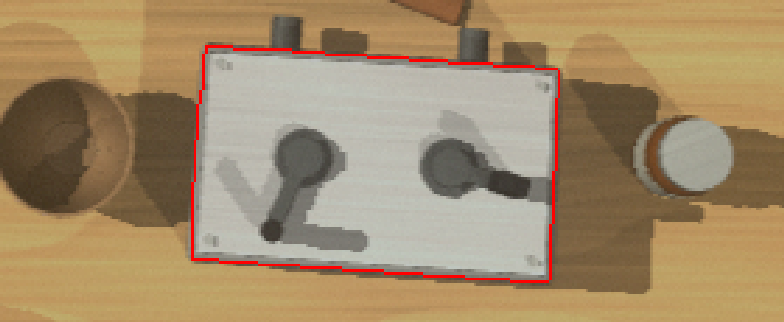

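The lid measures 297 x 178 mm against the nominal 300 x 180, and both lever radii (64 and 47 mm) match the given values. The pivots are good, so I'm moving above the isolator grip.

```bash
R='"turn":[[0,0,0],[0,0,0],[0,0,0],[0,0,0],[0,0,0]],"gripper":[0.4,0.4,0.4,0.4,0.4]'
python3 -m crank '{"travel":[[1.4,-3.6,0],[2.8,-7.2,0],[4.1,-10.9,0],[5.5,-14.5,0],[6.9,-18.1,0]],"turn":[[0,0,0],[0,0,0],[0,0,0],[0,0,0],[0,0,0]],"gripper":[0.4,0.4,0.4,0.4,0.4]}' 20
python3 -m crank '{"travel":[[1.4,-3.6,0],[2.8,-7.2,0],[4.1,-10.9,0],[5.5,-14.5,0],[6.9,-18.1,0]],"turn":[[0,0,0],[0,0,0],[0,0,0],[0,0,0],[0,0,0]],"gripper":[0.4,0.4,0.4,0.4,0.4]}'
python3 -m crank '{"travel":[[1.4,-3.6,0],[2.8,-7.2,0],[4.1,-10.9,0],[5.5,-14.5,0],[6.8,-18.0,0]],"turn":[[0,0,0],[0,0,1],[0,0,2],[0,0,3.5],[0,0,3.5]],"gripper":[0.4,0.4,0.4,0.4,0.4]}'
python3 -m crank '{"travel":[[0,0,0],[0,0,0],[0,0,0],[0,0,0],[0,0,0]],"turn":[[0,0,0],[0,0,0],[0,0,0],[0,0,0],[0,0,0]],"gripper":[0.4,0.4,0.4,0.4,0.4]}'
python3 - <<'E'
from h import *
s=bot.observe();print(np.round(s["qpos"],2))
f=bot.grab_frame("wrist");cv2.imwrite("pics/w1.png",f["pixels"][:,:,::-1])
for p in [(.4737,.0221,.156),(.534,-.0021,.107)]:print(proj(f,np.array(p)))
E
```

```text
clock: 0.7
position: [0.3377, 0.3819, 0.2313]
tool_rot: [-3.142, -0.0, 2.698]
force: [0.8, 0.7, -0.2]
grip_width: 0.0512
finger_force: 0.0
clock: 1.2
position: [0.4067, 0.2009, 0.2314]
tool_rot: [3.141, 0.0, 2.698]
force: [1.2, -0.3, -0.7]
grip_width: 0.0514
finger_force: 0.0
clock: 1.7
position: [0.4747, 0.0208, 0.2314]
tool_rot: [3.141, 0.0, 2.76]
force: [1.1, 1.1, -0.2]
grip_width: 0.0513
finger_force: 0.0
clock: 2.2
position: [0.4742, 0.0232, 0.2313]
tool_rot: [3.141, -0.0, 2.76]
force: [0.0, -0.3, 0.9]
grip_width: 0.0514
finger_force: 0.0
[-0.3   0.29  0.16  1.99 -0.06  0.87  1.08]
[318.77047588 250.6078387 ]
[319.33237885 309.34851692]
```

View pics/w1.png

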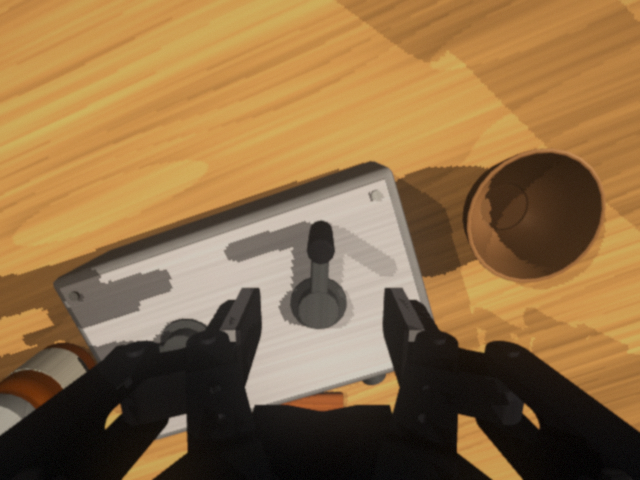

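The wrist view has the fingers straddling the isolator grip, whose top is near (320,250) against a predicted (319,251). I'll descend and cage the grip loosely.

```bash
python3 -m crank '{"travel":[[0,-0.1,-2],[0,-0.1,-4],[0,-0.1,-6.5],[0,-0.1,-9],[0,-0.1,-10.9]],"turn":[[0,0,0],[0,0,0],[0,0,0],[0,0,0],[0,0,0]],"gripper":[0.4,0.4,0.4,0.4,0.4]}'
python3 -m crank '{"travel":[[0,0,0],[0,0,0],[0,0,0],[0,0,0],[0,0,0]],"turn":[[0,0,0],[0,0,0],[0,0,0],[0,0,0],[0,0,0]],"gripper":[0.7,0.7,0.7,0.7,0.7]}'
python3 - <<'E'
import numpy as np
p=np.array([.534,-.0021]);a0=2.76
for k in range(0,22):
    a=a0-np.radians(5)*k;q=p+.065*np.array([np.cos(a),np.sin(a)])
    print(5*k,np.round(q*100,2),round(a,3))
E
```

```text
clock: 2.75
position: [0.474, 0.0218, 0.1211]
tool_rot: [-3.141, -0.001, 2.76]
force: [0.4, 0.2, -0.6]
grip_width: 0.0512
finger_force: 0.0
clock: 3.25
position: [0.4747, 0.0215, 0.123]
tool_rot: [3.141, 0.001, 2.759]
force: [0.1, 0.1, 0.3]
grip_width: 0.0256
finger_force: 0.0
0 [47.37  2.21] 2.76
5 [47.6   2.73] 2.673
10 [47.88  3.22] 2.585
15 [48.2   3.69] 2.498
20 [48.56  4.13] 2.411
25 [48.96  4.53] 2.324
30 [49.39  4.9 ] 2.236
35 [49.85  5.23] 2.149
40 [50.33  5.52] 2.062
45 [50.85  5.77] 1.975
50 [51.38  5.97] 1.887
55 [51.92  6.12] 1.8
60 [52.48  6.22] 1.713
65 [53.04  6.28] 1.626
70 [53.61  6.29] 1.538
75 [54.18  6.24] 1.451
80 [54.74  6.15] 1.364
85 [55.29  6.01] 1.276
90 [55.82  5.82] 1.189
95 [56.34  5.59] 1.102
100 [56.83  5.31] 1.015
105 [57.3   4.99] 0.927
```

```bash
cat > ft.py <<'E'
# tangential (resisting a clockwise turn) force at the grip; exit 1 above the limit: ft.py iso|sel LIMIT
import sys;from h import *
s=bot.observe();pv=np.array({"iso":(.534,-.0021),"sel":(.5275,-.1219)}[sys.argv[1]])
d=s["position"][:2]-pv;r=np.hypot(*d);t=np.array([-d[1],d[0]])/r
F=float(s["force"][:2]@t)
print("t %.2f ang %.3f r %.4f z %.3f yaw %.3f Ft %.1f Fr %.1f w %.4f"%(s["clock"],np.arctan2(d[1],d[0]),r,s["position"][2],s["tool_rot"][2],F,s["force"][:2]@d/r,s["grip_width"]))
sys.exit(F>float(sys.argv[2]))
E
python3 -m crank '{"travel":[[0.13,0.32,0],[0.29,0.62,0],[0.45,0.92,0],[0.64,1.2,0],[0.83,1.48,0]],"turn":[[0,0,-3],[0,0,-6],[0,0,-9],[0,0,-12],[0,0,-15]],"gripper":[0.7,0.7,0.7,0.7,0.7]}' >/dev/null; python3 ft.py iso 5 &&
python3 -m crank '{"travel":[[0.21,0.27,0],[0.44,0.53,0],[0.68,0.76,0],[0.93,0.99,0],[1.19,1.21,0]],"turn":[[0,0,-3],[0,0,-6],[0,0,-9],[0,0,-12],[0,0,-15]],"gripper":[0.7,0.7,0.7,0.7,0.7]}' >/dev/null; python3 ft.py iso 5
```

```text
t 3.75 ang 2.500 r 0.0638 z 0.123 yaw 2.495 Ft 1.2 Fr -1.5 w 0.0257
t 4.25 ang 2.235 r 0.0638 z 0.123 yaw 2.233 Ft 1.4 Fr -0.2 w 0.0259
```

```bash
python3 -m crank '{"travel":[[0.09,0.07,0],[0.18,0.14,0],[0.28,0.2,0],[0.37,0.27,0],[0.37,0.27,0]],"turn":[[0,0,-1],[0,0,-2],[0,0,-3],[0,0,-4],[0,0,-4]],"gripper":[0.7,0.7,0.7,0.7,0.7]}' >/dev/null; python3 ft.py iso 5 &&
python3 -m crank '{"travel":[[0.05,0.03,0],[0.1,0.06,0],[0.14,0.09,0],[0.14,0.09,0],[0.14,0.09,0]],"turn":[[0,0,-0.5],[0,0,-1],[0,0,-1.5],[0,0,-1.5],[0,0,-1.5]],"gripper":[0.7,0.7,0.7,0.7,0.7]}' >/dev/null; python3 ft.py iso 5 &&
python3 -m crank '{"travel":[[0.05,0.03,0],[0.1,0.06,0],[0.14,0.09,0],[0.14,0.09,0],[0.14,0.09,0]],"turn":[[0,0,-0.5],[0,0,-1],[0,0,-1.5],[0,0,-1.5],[0,0,-1.5]],"gripper":[0.7,0.7,0.7,0.7,0.7]}' >/dev/null; python3 ft.py iso 5 &&
python3 -m crank '{"travel":[[0.05,0.03,0],[0.1,0.06,0],[0.15,0.09,0],[0.15,0.09,0],[0.15,0.09,0]],"turn":[[0,0,-0.5],[0,0,-1],[0,0,-1.5],[0,0,-1.5],[0,0,-1.5]],"gripper":[0.7,0.7,0.7,0.7,0.7]}' >/dev/null; python3 ft.py iso 5 &&
python3 -m crank '{"travel":[[0.05,0.03,0],[0.1,0.06,0],[0.15,0.08,0],[0.15,0.08,0],[0.15,0.08,0]],"turn":[[0,0,-0.5],[0,0,-1],[0,0,-1.5],[0,0,-1.5],[0,0,-1.5]],"gripper":[0.7,0.7,0.7,0.7,0.7]}' >/dev/null; python3 ft.py iso 5 &&
python3 -m crank '{"travel":[[0.05,0.03,0],[0.1,0.06,0],[0.15,0.08,0],[0.15,0.08,0],[0.15,0.08,0]],"turn":[[0,0,-0.5],[0,0,-1],[0,0,-1.5],[0,0,-1.5],[0,0,-1.5]],"gripper":[0.7,0.7,0.7,0.7,0.7]}' >/dev/null; python3 ft.py iso 5
```

```text
t 4.75 ang 2.160 r 0.0641 z 0.122 yaw 2.165 Ft -0.2 Fr -0.0 w 0.0253
t 5.25 ang 2.135 r 0.0640 z 0.122 yaw 2.139 Ft 1.8 Fr -0.3 w 0.0255
t 5.75 ang 2.109 r 0.0640 z 0.122 yaw 2.113 Ft 0.9 Fr -1.3 w 0.0256
t 6.25 ang 2.082 r 0.0641 z 0.122 yaw 2.087 Ft 0.5 Fr -0.5 w 0.0257
t 6.75 ang 2.056 r 0.0641 z 0.122 yaw 2.061 Ft 1.0 Fr -0.2 w 0.0255
t 7.25 ang 2.029 r 0.0641 z 0.122 yaw 2.035 Ft 0.4 Fr -0.2 w 0.0257
```

```bash
python3 - <<'E'
from h import *
f=bot.grab_frame("side");v=f["pixels"][150:350,300:500,::-1]
cv2.imwrite("pics/s2.png",cv2.resize(v,(600,600),interpolation=cv2.INTER_CUBIC))
for a in(2.09,2.76):print(proj(f,np.array([.534+.065*np.cos(a),-.0021+.065*np.sin(a),.12])))
E
```

```text
[398.47564294 277.93967044]
[420.73380077 269.1983396 ]
```

View pics/s2.png

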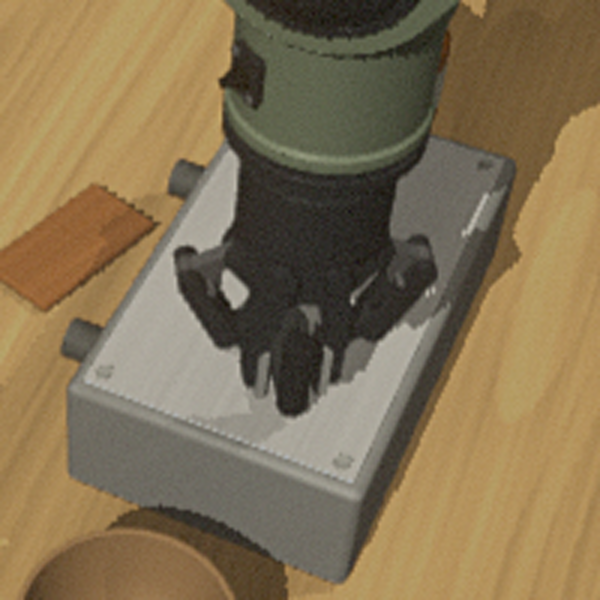

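The isolator grip, at crop (295,370), sits between the fingers and has travelled with them as predicted. Now I'll feel for the stop in small steps, halting when the force rises.

```bash
python3 -m crank '{"travel":[[0.05,0.03,0],[0.1,0.05,0],[0.15,0.07,0],[0.15,0.07,0],[0.15,0.07,0]],"turn":[[0,0,-0.5],[0,0,-1],[0,0,-1.5],[0,0,-1.5],[0,0,-1.5]],"gripper":[0.7,0.7,0.7,0.7,0.7]}' >/dev/null; python3 ft.py iso 4.5 &&
python3 -m crank '{"travel":[[0.05,0.03,0],[0.1,0.05,0],[0.16,0.07,0],[0.16,0.07,0],[0.16,0.07,0]],"turn":[[0,0,-0.5],[0,0,-1],[0,0,-1.5],[0,0,-1.5],[0,0,-1.5]],"gripper":[0.7,0.7,0.7,0.7,0.7]}' >/dev/null; python3 ft.py iso 4.5 &&
python3 -m crank '{"travel":[[0.05,0.02,0],[0.1,0.04,0],[0.16,0.06,0],[0.16,0.06,0],[0.16,0.06,0]],"turn":[[0,0,-0.5],[0,0,-1],[0,0,-1.5],[0,0,-1.5],[0,0,-1.5]],"gripper":[0.7,0.7,0.7,0.7,0.7]}' >/dev/null; python3 ft.py iso 4.5 &&
python3 -m crank '{"travel":[[0.05,0.02,0],[0.1,0.04,0],[0.16,0.06,0],[0.16,0.06,0],[0.16,0.06,0]],"turn":[[0,0,-0.5],[0,0,-1],[0,0,-1.5],[0,0,-1.5],[0,0,-1.5]],"gripper":[0.7,0.7,0.7,0.7,0.7]}' >/dev/null; python3 ft.py iso 4.5 &&
python3 -m crank '{"travel":[[0.05,0.02,0],[0.1,0.04,0],[0.16,0.05,0],[0.16,0.05,0],[0.16,0.05,0]],"turn":[[0,0,-0.5],[0,0,-1],[0,0,-1.5],[0,0,-1.5],[0,0,-1.5]],"gripper":[0.7,0.7,0.7,0.7,0.7]}' >/dev/null; python3 ft.py iso 4.5 &&
python3 -m crank '{"travel":[[0.05,0.02,0],[0.1,0.03,0],[0.16,0.05,0],[0.16,0.05,0],[0.16,0.05,0]],"turn":[[0,0,-0.5],[0,0,-1],[0,0,-1.5],[0,0,-1.5],[0,0,-1.5]],"gripper":[0.7,0.7,0.7,0.7,0.7]}' >/dev/null; python3 ft.py iso 4.5 &&
python3 -m crank '{"travel":[[0.06,0.02,0],[0.11,0.03,0],[0.17,0.04,0],[0.17,0.04,0],[0.17,0.04,0]],"turn":[[0,0,-0.5],[0,0,-1],[0,0,-1.5],[0,0,-1.5],[0,0,-1.5]],"gripper":[0.7,0.7,0.7,0.7,0.7]}' >/dev/null; python3 ft.py iso 4.5 &&
python3 -m crank '{"travel":[[0.06,0.02,0],[0.11,0.03,0],[0.17,0.04,0],[0.17,0.04,0],[0.17,0.04,0]],"turn":[[0,0,-0.5],[0,0,-1],[0,0,-1.5],[0,0,-1.5],[0,0,-1.5]],"gripper":[0.7,0.7,0.7,0.7,0.7]}' >/dev/null; python3 ft.py iso 4.5
```

```text
t 7.80 ang 2.003 r 0.0641 z 0.122 yaw 2.009 Ft 0.8 Fr -0.6 w 0.0257
t 8.30 ang 1.980 r 0.0641 z 0.122 yaw 1.982 Ft 3.9 Fr -0.9 w 0.0253
t 8.80 ang 1.966 r 0.0639 z 0.122 yaw 1.955 Ft 9.5 Fr -1.2 w 0.0256
t 8.80 ang 1.966 r 0.0639 z 0.122 yaw 1.955 Ft 9.5 Fr -1.2 w 0.0256
t 8.80 ang 1.966 r 0.0639 z 0.122 yaw 1.955 Ft 9.5 Fr -1.2 w 0.0256
t 8.80 ang 1.966 r 0.0639 z 0.122 yaw 1.955 Ft 9.5 Fr -1.2 w 0.0256
t 8.80 ang 1.966 r 0.0639 z 0.122 yaw 1.955 Ft 9.5 Fr -1.2 w 0.0256
t 8.80 ang 1.966 r 0.0639 z 0.122 yaw 1.955 Ft 9.5 Fr -1.2 w 0.0256
```

The stop shows at about 0.89 rad: 9.5 N total, roughly 7.5 N over the drag, at about 6 N/mm. Now I'll back off to the cage centre, open and lift.

```bash
python3 -m crank '{"travel":[[-0.1,-0.04,0],[-0.2,-0.09,0],[-0.32,-0.14,0],[-0.32,-0.14,0],[-0.32,-0.14,0]],"turn":[[0,0,0],[0,0,0],[0,0,0],[0,0,0],[0,0,0]],"gripper":[0.7,0.7,0.7,0.5,0.4]}' >/dev/null; python3 ft.py iso 5
python3 -m crank '{"travel":[[0,0,0],[0,0,2],[0,0,5],[0,0,7.5],[0,0,9]],"turn":[[0,0,0],[0,0,0],[0,0,0],[0,0,0],[0,0,0]],"gripper":[0.4,0.4,0.4,0.4,0.4]}' 
python3 -m crank '{"travel":[[0.1,-4.5,0],[0.3,-9,0],[0.5,-13.5,0],[0.7,-18,0],[0.8,-22,0]],"turn":[[0,0,-8],[0,0,-16],[0,0,-24],[0,0,-32],[0,0,-40]],"gripper":[0.4,0.4,0.4,0.4,0.4]}'  >/dev/null
python3 -m crank '{"travel":[[0,0,0],[0,0,0],[0,0,0],[0,0,0],[0,0,0]],"turn":[[0,0,0],[0,0,0],[0,0,0],[0,0,0],[0,0,0]],"gripper":[0.4,0.4,0.4,0.4,0.4]}'
python3 - <<'E'
from h import *
s=bot.observe();print(np.round(s["qpos"],2))
f=bot.grab_frame("wrist");print(proj(f,np.array([.5135,-.1647,.156])))
im=f["pixels"][:,:,::-1];cv2.imwrite("pics/w2.png",im)
t=bot.grab_frame("top");cv2.imwrite("pics/t2.png",cv2.resize(t["pixels"][200:360,220:500,::-1],None,fx=2.5,fy=2.5))
E
```

```text
t 9.30 ang 2.001 r 0.0641 z 0.122 yaw 1.956 Ft -0.3 Fr 0.1 w 0.0509
clock: 9.8
position: [0.5076, 0.056, 0.2141]
tool_rot: [3.14, 0.0, 1.956]
force: [0.0, 0.2, -0.7]
grip_width: 0.0514
finger_force: 0.0
clock: 10.8
position: [0.5153, -0.1632, 0.2124]
tool_rot: [3.142, -0.0, 1.26]
force: [0.4, -0.6, 0.2]
grip_width: 0.0512
finger_force: 0.0
[-0.25  0.48  0.62  1.87 -0.35  0.9   0.22]
[318.75867116 265.57990043]
```

View pics/w2.png

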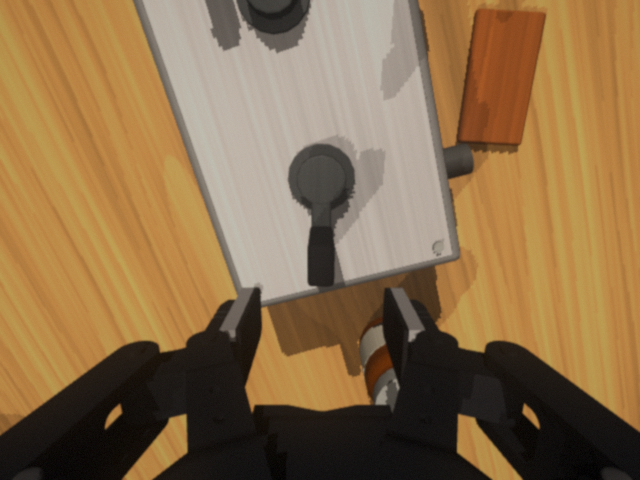

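The wrist view shows the selector grip at (321,270), as predicted, midway between the fingers. The jar is below fingertip height. Descending and caging.

```bash
python3 -m crank '{"travel":[[-0.18,-0.15,-2],[-0.18,-0.15,-4],[-0.18,-0.15,-6],[-0.18,-0.15,-8],[-0.18,-0.15,-8.8]],"turn":[[0,0,0],[0,0,0],[0,0,0],[0,0,0],[0,0,0]],"gripper":[0.4,0.4,0.4,0.4,0.4]}' >/dev/null
python3 -m crank '{"travel":[[0,0,0],[0,0,0],[0,0,0],[0,0,0],[0,0,0]],"turn":[[0,0,0],[0,0,0],[0,0,0],[0,0,0],[0,0,0]],"gripper":[0.73,0.73,0.73,0.73,0.73]}'
python3 ft.py sel 5
python3 - <<'E'
import numpy as np
for k in range(0,15):
    a=4.395-np.radians(5)*k;print(5*k,np.round([52.75+4.5*np.cos(a),-12.19+4.5*np.sin(a)],2))
E
```

```text
clock: 11.9
position: [0.5135, -0.1655, 0.1247]
tool_rot: [3.141, -0.0, 1.258]
force: [-0.1, 0.1, -0.1]
grip_width: 0.0231
finger_force: 0.0
t 11.90 ang -1.882 r 0.0458 z 0.125 yaw 1.258 Ft -0.1 Fr -0.0 w 0.0231
0 [ 51.35 -16.47]
5 [ 50.98 -16.33]
10 [ 50.62 -16.16]
15 [ 50.29 -15.96]
20 [ 49.97 -15.73]
25 [ 49.67 -15.47]
30 [ 49.4  -15.19]
35 [ 49.15 -14.89]
40 [ 48.93 -14.56]
45 [ 48.73 -14.22]
50 [ 48.57 -13.86]
55 [ 48.44 -13.49]
60 [ 48.35 -13.11]
65 [ 48.28 -12.72]
70 [ 48.25 -12.33]
```

View pics/t2.png

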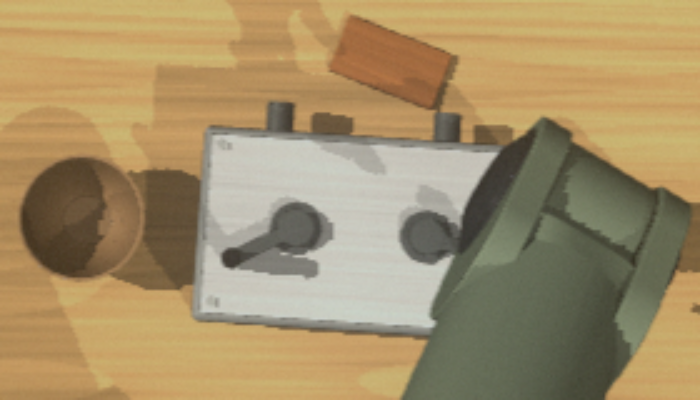

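```bash
python3 -m crank '{"travel":[[-0.1,0.04,0],[-0.2,0.08,0],[-0.3,0.11,0],[-0.3,0.11,0],[-0.3,0.11,0]],"turn":[[0,0,-1.5],[0,0,-3],[0,0,-4],[0,0,-4],[0,0,-4]],"gripper":[0.73,0.73,0.73,0.73,0.73]}' >/dev/null; python3 ft.py sel 5 &&
python3 -m crank '{"travel":[[-0.05,0.02,0],[-0.1,0.04,0],[-0.15,0.06,0],[-0.15,0.06,0],[-0.15,0.06,0]],"turn":[[0,0,-0.7],[0,0,-1.4],[0,0,-2],[0,0,-2],[0,0,-2]],"gripper":[0.73,0.73,0.73,0.73,0.73]}' >/dev/null; python3 ft.py sel 5 &&
python3 -m crank '{"travel":[[-0.05,0.02,0],[-0.1,0.04,0],[-0.14,0.07,0],[-0.14,0.07,0],[-0.14,0.07,0]],"turn":[[0,0,-0.7],[0,0,-1.4],[0,0,-2],[0,0,-2],[0,0,-2]],"gripper":[0.73,0.73,0.73,0.73,0.73]}' >/dev/null; python3 ft.py sel 5 &&
python3 -m crank '{"travel":[[-0.05,0.02,0],[-0.1,0.04,0],[-0.14,0.07,0],[-0.14,0.07,0],[-0.14,0.07,0]],"turn":[[0,0,-0.7],[0,0,-1.4],[0,0,-2],[0,0,-2],[0,0,-2]],"gripper":[0.73,0.73,0.73,0.73,0.73]}' >/dev/null; python3 ft.py sel 5 &&
python3 -m crank '{"travel":[[-0.05,0.03,0],[-0.09,0.05,0],[-0.14,0.07,0],[-0.14,0.07,0],[-0.14,0.07,0]],"turn":[[0,0,-0.7],[0,0,-1.4],[0,0,-2],[0,0,-2],[0,0,-2]],"gripper":[0.73,0.73,0.73,0.73,0.73]}' >/dev/null; python3 ft.py sel 5
```

```text
t 12.40 ang -1.956 r 0.0459 z 0.124 yaw 1.188 Ft 0.3 Fr 0.9 w 0.0233
t 12.90 ang -1.993 r 0.0459 z 0.124 yaw 1.153 Ft 0.3 Fr -1.1 w 0.0229
t 13.40 ang -2.026 r 0.0460 z 0.124 yaw 1.118 Ft 1.9 Fr 0.8 w 0.0230
t 13.90 ang -2.060 r 0.0460 z 0.124 yaw 1.083 Ft 0.3 Fr 0.4 w 0.0229
t 14.40 ang -2.095 r 0.0460 z 0.124 yaw 1.049 Ft 1.5 Fr -1.3 w 0.0228
```

Past the play with no resistance, so the selector is free. Sweeping it most of the way.

```bash
python3 -m crank '{"travel":[[-0.2,0.12,0],[-0.39,0.26,0],[-0.58,0.4,0],[-0.76,0.56,0],[-0.93,0.72,0]],"turn":[[0,0,-3],[0,0,-6],[0,0,-9],[0,0,-12],[0,0,-15]],"gripper":[0.73,0.73,0.73,0.73,0.73]}' >/dev/null; python3 ft.py sel 6 &&
python3 -m crank '{"travel":[[-0.16,0.17,0],[-0.31,0.35,0],[-0.46,0.54,0],[-0.59,0.73,0],[-0.71,0.94,0]],"turn":[[0,0,-3],[0,0,-6],[0,0,-9],[0,0,-12],[0,0,-15]],"gripper":[0.73,0.73,0.73,0.73,0.73]}' >/dev/null; python3 ft.py sel 6 &&
python3 -m crank '{"travel":[[-0.12,0.2,0],[-0.22,0.42,0],[-0.31,0.63,0],[-0.39,0.86,0],[-0.45,1.08,0]],"turn":[[0,0,-3],[0,0,-6],[0,0,-9],[0,0,-12],[0,0,-15]],"gripper":[0.73,0.73,0.73,0.73,0.73]}' >/dev/null; python3 ft.py sel 6
```

```text
t 14.90 ang -2.349 r 0.0458 z 0.124 yaw 0.785 Ft 2.6 Fr -1.8 w 0.0231
t 15.40 ang -2.605 r 0.0457 z 0.124 yaw 0.523 Ft 1.8 Fr -1.5 w 0.0230
t 15.90 ang -2.861 r 0.0455 z 0.124 yaw 0.261 Ft 1.5 Fr -1.6 w 0.0233
```

```bash
python3 -m crank '{"travel":[[-0.04,0.15,0],[-0.07,0.3,0],[-0.1,0.46,0],[-0.12,0.62,0],[-0.12,0.62,0]],"turn":[[0,0,-2],[0,0,-4],[0,0,-6],[0,0,-8],[0,0,-8]],"gripper":[0.73,0.73,0.73,0.73,0.73]}' >/dev/null; python3 ft.py sel 5 &&
python3 -m crank '{"travel":[[-0.01,0.05,0],[-0.01,0.1,0],[-0.02,0.15,0],[-0.02,0.15,0],[-0.02,0.15,0]],"turn":[[0,0,-0.7],[0,0,-1.4],[0,0,-2],[0,0,-2],[0,0,-2]],"gripper":[0.73,0.73,0.73,0.73,0.73]}' >/dev/null; python3 ft.py sel 5 &&
python3 -m crank '{"travel":[[0,0.05,0],[-0.01,0.1,0],[-0.01,0.15,0],[-0.01,0.15,0],[-0.01,0.15,0]],"turn":[[0,0,-0.7],[0,0,-1.4],[0,0,-2],[0,0,-2],[0,0,-2]],"gripper":[0.73,0.73,0.73,0.73,0.73]}' >/dev/null; python3 ft.py sel 5 &&
python3 -m crank '{"travel":[[0,0.05,0],[0,0.1,0],[0,0.15,0],[0,0.15,0],[0,0.15,0]],"turn":[[0,0,-0.7],[0,0,-1.4],[0,0,-2],[0,0,-2],[0,0,-2]],"gripper":[0.73,0.73,0.73,0.73,0.73]}' >/dev/null; python3 ft.py sel 5 &&
python3 -m crank '{"travel":[[0,0.05,0],[0,0.1,0],[0,0.15,0],[0,0.15,0],[0,0.15,0]],"turn":[[0,0,-0.7],[0,0,-1.4],[0,0,-2],[0,0,-2],[0,0,-2]],"gripper":[0.73,0.73,0.73,0.73,0.73]}' >/dev/null; python3 ft.py sel 5
```

```text
t 16.40 ang -3.010 r 0.0456 z 0.124 yaw 0.122 Ft -0.2 Fr 1.0 w 0.0230
t 16.90 ang -3.038 r 0.0456 z 0.124 yaw 0.089 Ft 0.7 Fr 0.4 w 0.0231
t 17.40 ang -3.071 r 0.0455 z 0.124 yaw 0.054 Ft 1.8 Fr 0.2 w 0.0233
t 17.90 ang -3.094 r 0.0453 z 0.124 yaw 0.018 Ft 5.6 Fr -0.5 w 0.0234
t 17.90 ang -3.094 r 0.0453 z 0.124 yaw 0.018 Ft 5.6 Fr -0.5 w 0.0234
```

The selector stop is felt. One more small nudge to seat it, then back off to the centre, open and lift.

```bash
python3 -m crank '{"travel":[[0,0.04,0],[0,0.08,0],[0,0.08,0],[0,0.08,0],[0,0.08,0]],"turn":[[0,0,0],[0,0,0],[0,0,0],[0,0,0],[0,0,0]],"gripper":[0.73,0.73,0.73,0.73,0.73]}' >/dev/null; python3 ft.py sel 5
python3 -m crank '{"travel":[[0,-0.1,0],[0,-0.2,0],[0,-0.35,0],[0,-0.4,0],[0,-0.4,0]],"turn":[[0,0,0],[0,0,0],[0,0,0],[0,0,0],[0,0,0]],"gripper":[0.73,0.73,0.73,0.6,0.4]}' >/dev/null; python3 ft.py sel 5
python3 -m crank '{"travel":[[0,0,0],[0,0,2],[0,0,5],[0,0,8],[0,0,10]],"turn":[[0,0,0],[0,0,0],[0,0,0],[0,0,0],[0,0,0]],"gripper":[0.4,0.4,0.4,0.4,0.4]}' 
python3 -m crank '{"travel":[[0,-4,0],[0,-8,0],[0,-12,0],[0,-16,0],[0,-20,0]],"turn":[[0,0,0],[0,0,0],[0,0,0],[0,0,0],[0,0,0]],"gripper":[0.4,0.4,0.4,0.4,0.4]}'
python3 - <<'E'
from h import *
t=bot.grab_frame("top");cv2.imwrite("pics/t3.png",cv2.resize(t["pixels"][200:360,220:500,::-1],None,fx=2.8,fy=2.8,interpolation=cv2.INTER_CUBIC))
for p,r,a in(((.534,-.0021),.065,2.024),((.5275,-.1219),.045,3.245)):
    q=proj(t,np.array([p[0]+r*np.cos(a),p[1]+r*np.sin(a),.156]));print((q-[220,200])*2.8)
E
```

```text
t 18.40 ang -3.106 r 0.0454 z 0.124 yaw 0.018 Ft 6.6 Fr 0.2 w 0.0234
t 18.90 ang -3.035 r 0.0456 z 0.124 yaw 0.019 Ft 0.1 Fr -0.3 w 0.0474
clock: 19.4
position: [0.4823, -0.127, 0.226]
tool_rot: [-3.142, -0.001, 0.018]
force: [-0.2, 0.7, -0.2]
grip_width: 0.0514
finger_force: 0.0
clock: 19.9
position: [0.482, -0.3282, 0.2242]
tool_rot: [-3.141, -0.0, 0.019]
force: [1.2, 0.4, 0.9]
grip_width: 0.0512
finger_force: 0.0
[255.80612491 287.11513028]
[490.03101771 319.4256743 ]
```

View pics/t3.png

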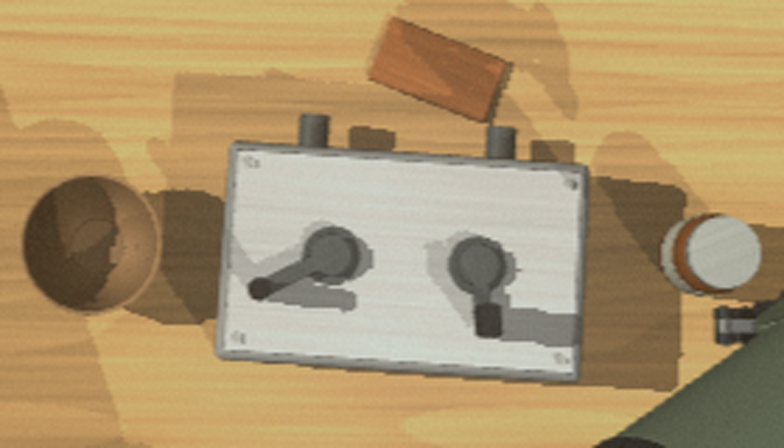

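The top view shows the selector grip at crop (489,320), as predicted, and the isolator at (261,288), close to the expected (256,287). The bowl, jar and rib have not moved, and the arm is clear.

```bash
python3 -m crank '{"travel":[[0,0,0],[0,0,0],[0,0,0],[0,0,0],[0,0,0]],"turn":[[0,0,0],[0,0,0],[0,0,0],[0,0,0],[0,0,0]],"gripper":[0.4,0.4,0.4,0.4,0.4]}' >/dev/null
python3 -c "
from workcell import bot
print(bot.job_done())"
```

```text
the job is handed in; nothing more can be done
None
```

The job is handed in: the isolator rests on its felt stop at about 0.89 rad (peak reading 9.5 N), the freed selector rests on its own stop (peak 6.6 N), the gripper is clear, and the last top view showed the bowl, jar and rib where they started.

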